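Tighten the loose jar cap, then put the jar in its tray

TASK

One of the two square glass jars has its twist cap loose: its black grip bar stands askew to the jar, with the red dot away from the red tick. Turn that cap clockwise until it is fully tight, then stand the jar upright inside the wooden tray and let go. Leave the other jar, which is already shut, as it is and where it stands.

Things in the scene. Friction and masses are not known exactly. Their poses are not given: they have to be found in the camera images.
- jar_a_grip (a point): Jar a: square glass jar 80x80x88, orange-brown fill, 0.55-0.95 kg, loose; round white cap d60, top at 105; on it one upright black grip bar 52 long, 14 thick, 30 high, top at 135 (heights over the jar's underside). Point: on cap axis in the bar, at 127; turns with the cap: z up, x along bar, y across. Red dot: bar's -x end; red tick: jar's front edge. Shut: dot at tick, bar square to jar.
- jar_a_cap (a joint): cap of jar a, rad: 0 = fully tight, at its stop; grows anticlockwise seen from above, to 1.4. Tighten = clockwise. Friction 0.015 N m; stays where left, neither rises nor comes off. Set down, not lifted, the jar stays still until the stop; turned further it turns along, harmlessly. It can be lifted by the bar. Start: loose one 0.7 to 1.1, shut one 0.
- jar_b_grip (a point): Jar b: square glass jar 80x80x88, orange-brown fill, 0.55-0.95 kg, loose; round white cap d60, top at 105; on it one upright black grip bar 52 long, 14 thick, 30 high, top at 135 (heights over the jar's underside). Point: on cap axis in the bar, at 127; turns with the cap: z up, x along bar, y across. Red dot: bar's -x end; red tick: jar's front edge. Shut: dot at tick, bar square to jar.
- jar_b_cap (a joint): cap of jar b, rad: 0 = fully tight, at its stop; grows anticlockwise seen from above, to 1.4. Tighten = clockwise. Friction 0.015 N m; stays where left, neither rises nor comes off. Set down, not lifted, the jar stays still until the stop; turned further it turns along, harmlessly. It can be lifted by the bar. Start: loose one 0.7 to 1.1, shut one 0.
- tray_in (a point): fixed low tray of light wood, 220 x 220 mm outside, 204 x 204 mm inside, rim 22 mm above the worktop, empty. The point is the centre of its inner floor, 8 mm above the worktop; x and y along its sides, z up.
There are look-alikes about, which are no part of the job. Leave any yellow look-alike of the part that bears jar_a_grip alone.

How it is judged:
On the way:
1. the loose cap is turned tight (within 0.17 rad of its stop) (value of joint jar_a_cap below 0.17 rad), for 0.2 s.
At the end, for the whole second after the job is handed in: The cap that was loose is within 0.17 rad of fully tight; its jar stands upright (within 0.1 rad) on the tray's floor inside the rim (grip point 120 to 134 mm above the tray floor and within 70 mm of its centre along each side); the other jar is still shut and within 30 mm of its place (value of joint each of jar_a_cap, jar_b_cap below 0.17 rad and angle between jar_a_grip's own z axis and vertical below 0.1 rad and z of jar_a_grip in the frame of tray_in between 0.12 and 0.134 m and x of jar_a_grip in the frame of tray_in between -0.07 and 0.07 m and y of jar_a_grip in the frame of tray_in between -0.07 and 0.07 m and distance of jar_b_grip from where it was at the start of the episode below 0.03 m); the robot touches nothing.
It fails at once if the shut jar is shoved more than 30 mm or tipped (distance of jar_b_grip from where it was at the start of the episode above 0.03 m or angle between jar_b_grip's own z axis and vertical above 0.2 rad).
It fails at once if the shut jar's cap is loosened (value of joint jar_b_cap above 0.17 rad).
It fails at once if the loose jar is tipped over (angle between jar_a_grip's own z axis and vertical above 0.6 rad).
It also fails if it takes over 45 s, if anything falls off the work surface, if the arm or the gripper's body presses on something with over 40 N, if the wrist force passes 120 N, or if a joint passes its speed limit or range.

ROBOT

A 6-joint arm with a two-finger parallel gripper is mounted at the origin on a cart in front of the work surface, level with it; the furniture and walls round the work are solid. World frame = base frame: x ahead of the robot, y to its left, z up, the work surface at z = 0. Lengths are in m, angles in rad, forces in N, time in s.
With the tool pointing down it reaches from about 0.35 to 0.775 m from the base axis. Payload 5.5 kg.
Tool frame: the origin (TCP) lies midway between the tips of the shut fingers; the grasp point (between the pads) lies 19 mm behind it; z points along the fingers, y is the line along which they close (so a half turn about z gives the same grasp; the last joint's range is limited). The gripper opens to 85 mm and grips with 20 to 120 N. Pads are 22 mm wide; open, the fingers measure 114 mm over their backs; the gripper's body (76 mm by 85 mm) begins 54 mm behind the grasp point. The pads swing forward as they close: fully open they stand 13 mm farther back than shut.
Start: joints at [1.146, 0.313, 0.046, 1.304, 0, 1.431], TCP at [0.162, 0.552, 0.231] pointing down, gripper open.
Joint ranges: [-2.76, 2.76], [-0.86, 1.69], [-1.03, 1.26], [-2.2, 2.34], [-1.47, 1.5], [-3.14, 3.14]. Speed limits (rad/s): [2.57, 2.57, 3.14, 3.14, 3.14, 3.14].

INTERFACE

Orientations are given as a unit quaternion [w, x, y, z].
In Python, from workcell import env gives the robot as it stands.
- The arm moves only by the tool move_arm, never from a script. Its argument "targets" is a list of rows, each a list of 3 entries, a list of its own where there are three numbers: the shift along the tool's x, y, z in mm, then the turn, a rotation vector about the tool's x, y, z in units of 10 degrees (1.0 is 10 degrees), then the closure, from -1 (fully open) to 1 (shut). In form: [[[dx, dy, dz], [ax, ay, az], gripper], ...]. A call has 1 to 5 rows; each row is the pose to reach, as a shift and turn from the pose commanded when the call began, along the tool's axes at that moment; what a row does not reach only later rows make up. A row lasts 1/8 s, in which the tool goes at most 62.5 mm and 10.7 degrees, less where a joint would pass 70% of its speed; a pose out of reach is approached as far as the arm can. A call with a gripper value outside its range is refused whole. The fingers move at their own pace and stop on an object; "squeeze" is the grip in N (left out, the last holds). Time passes only in rows, so rows that repeat a pose let the fingers close. It gives the time, the measured TCP pose, the force, the opening and the grip force at its end, in the units of the state.
- env.get_state(): the state, without advancing time (a new reading comes with each control period).
- env.read_camera(name): name is "side" or "top"; returns a dict with "pixels" (480x640x3 uint8, red, green, blue), "fovy" (degrees; the focal length in pixels is half the picture's height over the tangent of half this angle, whatever the lens; pixels are square), "cx", "cy" (the principal point, pixels), "dist_coeffs" ([k1, k2, p1, p2, k3] as OpenCV has them; the pictures are not rectified), "extrinsics" (4x4, takes a point from world to camera coordinates). Camera axes: x right, y up, looking along -z (the intrinsics and any distortion apply to the point x, -y, -z); pixel columns grow to the right and rows downward; lengths in m; the calibration is good to about 2 mm. A picture is of the moment at which its call begins. There is no depth.
- env.hand_in(): hands the job in; it is judged then, once.
Trained networks look in a picture, given as the dict that the camera call returned (one of the last four; its "shot" number tells which), for a name from the list of things; names that differ only in an ending like _2 or _b are one class to them, and where a whole thing is asked for, a point or a joint stands for the part that bears it (a point fixed in the world has none). Each returns a list of dicts, best first, with "confidence" (0 to 1); they miss things now and then, are a little off and sometimes report something else, mostly with a low value. They report only what shows in the picture. A call takes as long as a camera call. They do not tell look-alikes from the thing itself.
- env.spot_in(thing, picture): "centre" ([x, y, z] in m, in world coordinates, good to about 4 mm: the middle of the surface that is visible of it).
- env.regions_of(thing, picture): "mask" (480x640 bool, what is visible of it).
- env.landmark_of(thing, picture): "centre" ([x, y, z] in m, in world coordinates, good to about 4 mm: a listed point, or the origin of a listed thing).
The state is a dict: "clock": time; "joint_pos": joint angles; "qvel": joint speeds; "tau": joint torques, N m; "tcp_pos": TCP position; "orientation": TCP orientation; "wrist_force": force on the tool from outside, world axes, zero at the start; "ft_torque": the same for the moment, N m; "finger_gap": finger opening in m; "grip_force": force on a finger pad.
Only numpy, scipy, OpenCV 4.12 (cv2) and the standard library are available. Lean on these libraries where they do the work, as an engineer would, in place of code of your own. Each camera call takes 0.05 s, during which the arm holds its last target. There are 200 camera calls.

## Working session

There is one attempt and no reset: what is moved stays moved. The work goes in short steps, Python scripts to look and compute and a tool call to move; the robot and the scene stay as the last step left them, time stands still between calls to the robot, and variables do not carry over. Pictures are saved under pics/ and viewed, at most 10 in all, crops included, and the job is handed in when it is done.

Besides the shell and the picture viewer there is one more tool, called after "Call:" by a JSON object that holds its "method" and its "body". move_arm: Moves the arm, as the interface text tells. Its arguments: {"type":"object","properties":{"targets":{"type":"array","items":{"type":"array"}},"squeeze":{"type":"number"}},"required":["targets"]}

```bash
mkdir -p pics; python3 - <<'E'
from workcell import env
import cv2,numpy as np
for c in ("top","side"):
    p=env.read_camera(c); cv2.imwrite(f"pics/{c}0.png",p["pixels"][:,:,::-1])
    print(c,p["fovy"],p["cx"],p["cy"],p["dist_coeffs"]);print(np.round(p["extrinsics"],4).tolist())
    for t in ("jar_a_grip","tray_in"):
        print(t,[(np.round(d["centre"],3).tolist(),round(d["confidence"],2)) for d in env.landmark_of(t,p)])
    for d in env.regions_of("jar_a_grip",p):
        ys,xs=np.where(d["mask"]); print("reg",round(d["confidence"],2),xs.min(),xs.max(),ys.min(),ys.max())
s=env.get_state();print(s)
E
```

```text
top 54.29037678645895 316.9388973645548 233.0078101401111 [0.02480705 0.         0.         0.         0.        ]
[[-0.013, -0.9999, -0.0002, 0.0638], [0.9978, -0.013, 0.0643, -0.4615], [-0.0643, 0.0006, 0.9979, -1.3078], [0.0, 0.0, 0.0, 1.0]]
jar_a_grip [([0.449, 0.27, 0.128], 0.78), ([0.444, 0.404, 0.126], 0.61)]
tray_in [([0.469, -0.012, 0.007], 0.61)]
reg 0.95 174 197 228 251
reg 0.7 225 249 228 251
side 45.97603684740631 321.60399028080366 237.93392713118564 [-0.0916591  0.         0.         0.         0.       ]
[[0.8416, -0.54, 0.0092, -0.3915], [0.3217, 0.5149, 0.7946, -0.248], [-0.4338, -0.6658, 0.6071, -1.1953], [0.0, 0.0, 0.0, 1.0]]
jar_a_grip [([0.447, 0.402, 0.124], 0.84), ([0.446, 0.269, 0.124], 0.62)]
tray_in [([0.471, -0.013, 0.005], 0.6)]
reg 0.7 228 248 161 181
reg 0.58 249 271 182 203
{'clock': 0.4, 'joint_pos': array([ 1.14637853e+00,  3.13323593e-01,  4.59039977e-02,  1.30361900e+00,
       -3.09922589e-05,  1.43122722e+00]), 'qvel': array([ 0.00109627, -0.0010534 ,  0.00173594, -0.00078869,  0.00015199,
        0.00039464]), 'tau': array([-1.86504680e-03, -4.79896832e+01,  2.98392069e+01,  5.13428589e-03,
       -1.91210938e-04,  3.97443273e-06]), 'tcp_pos': array([0.16155615, 0.55176958, 0.23117252]), 'orientation': array([-1.88233682e-05,  1.41943328e-01,  9.89874778e-01, -1.20659480e-04]), 'wrist_force': array([ 0.206974  ,  0.49618157, -0.02882199]), 'ft_torque': array([-0.03995776, -0.00840274,  0.01341336]), 'grip_force': 0.0, 'finger_gap': 0.08530752356617315}
```

```bash
python3 - <<'E'
import cv2
t=cv2.imread("pics/top0.png");s=cv2.imread("pics/side0.png")
a=cv2.resize(t[200:280,150:280],(780,480),interpolation=cv2.INTER_CUBIC)
b=cv2.resize(s[140:260,200:330],(650,600),interpolation=cv2.INTER_CUBIC)
cv2.imwrite("pics/topc.png",a);cv2.imwrite("pics/sidec.png",b)
E
```

```text
(no output)
```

View pics/top0.png

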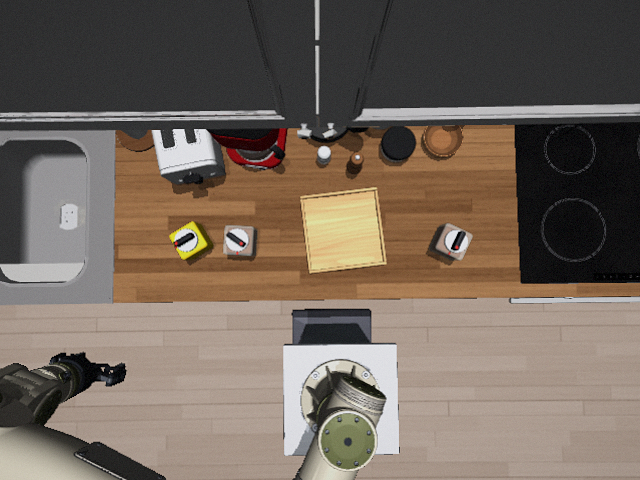

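View pics/topc.png

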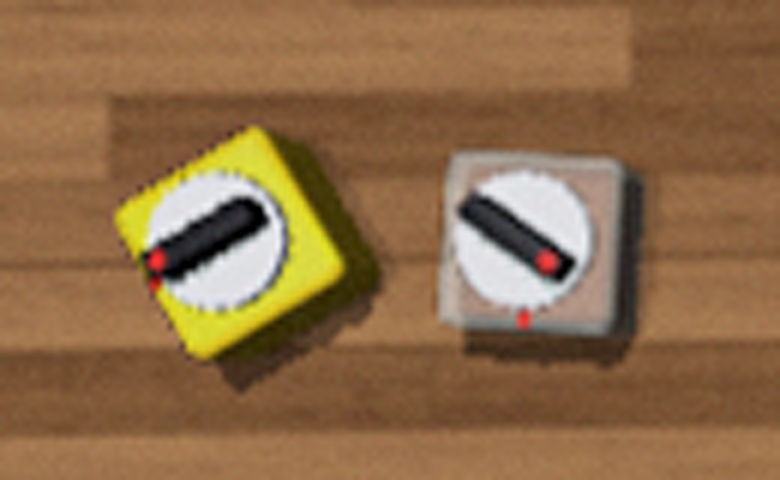

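View pics/side0.png

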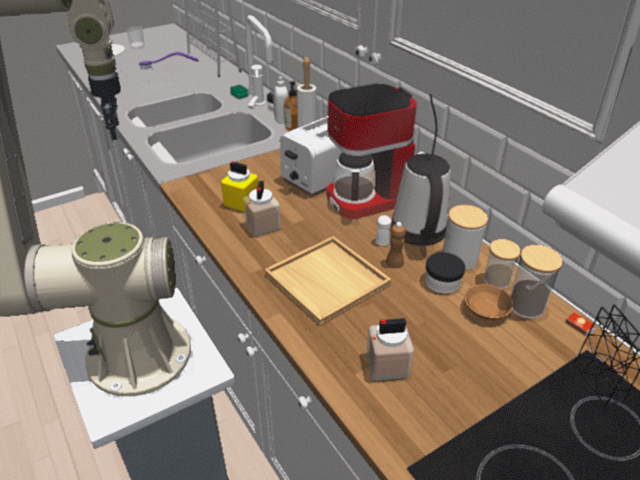

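Candidates in the top view are the yellow look-alike at (187,240), a glass jar at (238,241) with its bar askew and its dot off the tick, and a glass jar at (456,242). I choose (238,241). Next I'll measure its bar and check the right-hand jar in a crop.

```bash
cat > h.py <<'E'
from workcell import env
import cv2,numpy as np
from scipy.spatial.transform import Rotation as R
def unproj(p,uv,z):
    f=240/np.tan(np.radians(p["fovy"]/2));K=np.array([[f,0,p["cx"]],[0,f,p["cy"]],[0,0,1]])
    n=cv2.undistortPoints(np.array(uv,float).reshape(-1,1,2),K,np.array(p["dist_coeffs"]))[:,0]
    E=np.array(p["extrinsics"]);d=np.c_[n[:,0],-n[:,1],-np.ones(len(n))]@E[:3,:3];c=-E[:3,:3].T@E[:3,3]
    return c+d*((z-c[2])/d[:,2])[:,None]
def bar(p,box,z=.135):
    u0,u1,v0,v1=box;im=p["pixels"][v0:v1,u0:u1].astype(int)
    k=(im.max(2)<60).astype(np.uint8)
    n,l,st,_=cv2.connectedComponentsWithStats(k);i=1+np.argmax(st[1:,4]);v,u=np.where(l==i)
    w=unproj(p,np.c_[u+u0,v+v0],z)[:,:2];c=w.mean(0);ev,V=np.linalg.eigh(np.cov((w-c).T))
    return c,np.degrees(np.arctan2(V[1,1],V[0,1]))%180,len(u)
def to(target,yaw_y):
    """tool shift mm, turn about tool z (10deg) to world target with tool y at yaw"""
    s=env.get_state();w,x,y,z=s["orientation"];M=R.from_quat([x,y,z,w]).as_matrix()
    ty=np.radians(yaw_y);Y=np.array([np.cos(ty),np.sin(ty),0]);Z=np.array([0,0,-1.]);T=np.c_[np.cross(Y,Z),Y,Z]
    return np.round(M.T@(np.array(target)-s["tcp_pos"])*1000,1), np.round(R.from_matrix(M.T@T).as_rotvec()*18/np.pi,2)
E
python3 - <<'E'
from h import *
p=env.read_camera("top")
print("loose",bar(p,(222,254,226,256)))
print("right",bar(p,(440,475,226,260)))
print("jar front top edge/corners est", unproj(p,[(225,226),(253.5,226),(253,256),(223.5,254)],.088)[:,:2].round(3).tolist())
print([(np.round(d["centre"],3).tolist(),round(d["confidence"],2)) for d in env.landmark_of("jar_a_grip",p)])
print(to([.448,.27,.2],148))
cv2.imwrite("pics/right.png",cv2.resize(p["pixels"][215:270,420:490,::-1],(700,550),interpolation=cv2.INTER_CUBIC))
E
```

```text
loose (array([0.44356876, 0.26899176]), np.float64(56.56286692268334), 61)
right (array([ 0.43080314, -0.29760053]), np.float64(154.9719765995318), 65)
jar front top edge/corners est [[0.48, 0.303], [0.479, 0.227], [0.399, 0.229], [0.405, 0.307]]
[([0.445, 0.407, 0.127], 0.63), ([0.449, 0.27, 0.126], 0.57)]
(array([-354.1, -190. ,   31.3]), array([ 0.  ,  0.  , -7.43]))
```

View pics/right.png

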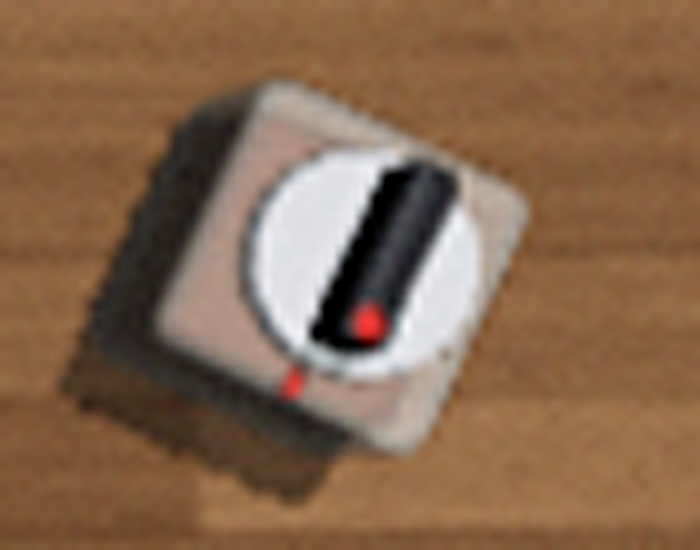

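The right-hand crop shows that jar shut: its bar is square to the jar and its dot at (370,325) faces the tick at (293,385). So the jar at (238,241) is the loose one. Its bar lies at about 56.6° at (0.446, 0.270), so the tool's y axis needs to be at 146.6°.

Call:
{"method": "move_arm", "body": {"targets": [[[-60,-33,5],[0,0,-1],0],[[-120,-65,10],[0,0,-2],0],[[-180,-98,15],[0,0,-3],0],[[-240,-130,20],[0,0,-4],0],[[-300,-162,25],[0,0,-5],0]], "squeeze": 60}}

```text
clock: 1.12
tcp_pos: [0.3661, 0.3501, 0.2105]
orientation: [0.0, -0.275, 0.962, 0.0]
wrist_force: [0.5, 0.4, -0.4]
finger_gap: 0.043
grip_force: 0.0
```

```bash
python3 -c "
from h import *
print(to([.446,.27,.17],146.6),env.get_state()['finger_gap'])"
```

```text
(array([ -25.5, -110.2,   40.5]), array([-0.  ,  0.01, -2.47])) 0.0430153716380408
```

Call:
{"method": "move_arm", "body": {"targets": [[[-10,-50,15],[0,0,-1],0],[[-20,-90,30],[0,0,-2],0],[[-25,-110,40],[0,0,-2.47],0],[[-25,-110,40],[0,0,-2.47],0],[[-25,-110,40],[0,0,-2.47],0]]}}

```text
clock: 1.75
tcp_pos: [0.4436, 0.2711, 0.1707]
orientation: [0.0, -0.471, 0.882, 0.0]
wrist_force: [-0.2, 0.4, 0.4]
finger_gap: 0.043
grip_force: 0.0
```

```bash
python3 - <<'E'
from h import *
s=env.get_state();print(to([.446,.27,.112],146.6),s['tcp_pos'],s['joint_pos'].round(2))
p=env.read_camera("side");print([(np.round(d["centre"],3).tolist(),round(d["confidence"],2)) for d in env.landmark_of("jar_a_grip",p)])
cv2.imwrite("pics/s1.png",cv2.resize(p["pixels"][100:260,180:340,::-1],(600,600),interpolation=cv2.INTER_CUBIC))
E
```

```text
(array([-0.4, -2.6, 58.7]), array([ 0.  ,  0.  , -0.04])) [0.44355905 0.27108594 0.1707026 ] [ 0.39  0.23 -0.21  1.13  0.   -0.59]
[([0.444, 0.271, 0.124], 0.89), ([0.45, 0.404, 0.124], 0.89)]
```

View pics/s1.png

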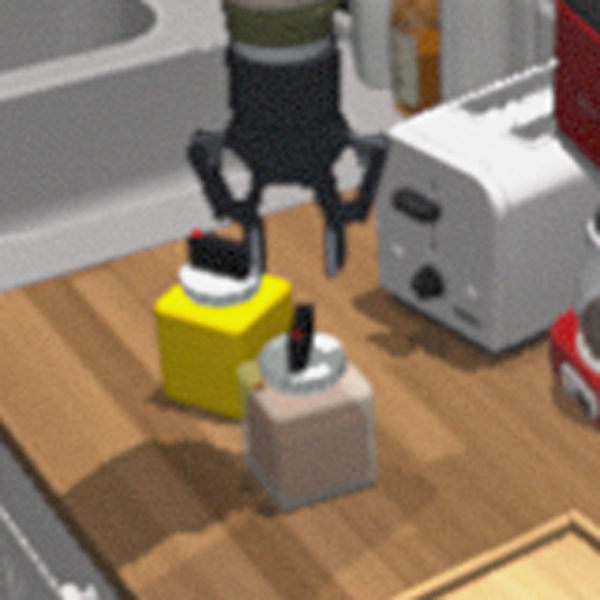

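The crop shows the open fingers, at (255,240) and (333,250), above and either side of the loose jar's bar at (300,335). The yellow jar is clear, so I'll descend and grip.

Call:
{"method": "move_arm", "body": {"targets": [[[0,-1,30],[0,0,0],0],[[0,-1,58],[0,0,0],0],[[0,-1,58],[0,0,0],0],[[0,-1,58],[0,0,0],1],[[0,-1,58],[0,0,0],1]]}}

```text
clock: 2.48
tcp_pos: [0.4449, 0.2712, 0.114]
orientation: [0.001, -0.472, 0.882, 0.001]
wrist_force: [-2.6, 1.7, 1.0]
finger_gap: 0.0131
grip_force: 60.8
```

Call:
{"method": "move_arm", "body": {"targets": [[[0,0,0],[0,0,0],1],[[0,0,0],[0,0,0],1],[[0,0,0],[0,0,0],1]]}}

```text
clock: 2.85
tcp_pos: [0.4448, 0.2712, 0.1139]
orientation: [0.001, -0.472, 0.882, 0.001]
wrist_force: [-4.7, 2.7, 6.8]
finger_gap: 0.0131
grip_force: 61.3
```

Call:
{"method": "move_arm", "body": {"targets": [[[0,0,0],[0,0,0.8],1],[[0,0,0],[0,0,1.6],1],[[0,0,0],[0,0,2.4],1],[[0,0,0],[0,0,3.2],1],[[0,0,0],[0,0,4.0],1]]}}

```text
clock: 3.48
tcp_pos: [0.445, 0.2705, 0.1138]
orientation: [0.001, -0.139, 0.99, 0.0]
wrist_force: [-3.9, 0.1, 6.9]
finger_gap: 0.0125
grip_force: 61.3
```

Call:
{"method": "move_arm", "body": {"targets": [[[0,0,0],[0,0,0.8],1],[[0,0,0],[0,0,1.5],1],[[0,0,0],[0,0,2.0],1],[[0,0,0],[0,0,2.4],1],[[0,0,0],[0,0,2.4],1]]}}

```text
clock: 4.1
tcp_pos: [0.4458, 0.2703, 0.1138]
orientation: [0.001, 0.067, 0.998, 0.0]
wrist_force: [-2.0, 0.4, 6.5]
finger_gap: 0.0125
grip_force: 61.3
```

```bash
python3 - <<'E'
from h import *
s=env.get_state();print(s)
p=env.read_camera("side")
cv2.imwrite("pics/s2.png",cv2.resize(p["pixels"][140:250,200:310,::-1],(600,600),interpolation=cv2.INTER_CUBIC))
E
```

```text
{'clock': 4.1, 'joint_pos': array([ 3.91484599e-01,  2.75179706e-01, -3.04321146e-01,  9.88568500e-01,
       -6.82963585e-04,  5.25951939e-01]), 'qvel': array([-0.00129956,  0.00017938, -0.00053123,  0.00044063,  0.00135841,
       -0.02002576]), 'tau': array([ -0.24776358, -40.30004025,  25.67895949,  -0.55859545,
         0.05659244,   0.18860112]), 'tcp_pos': array([0.4457554 , 0.2703301 , 0.11377159]), 'orientation': array([1.37373864e-03, 6.71834265e-02, 9.97739651e-01, 2.97571692e-04]), 'wrist_force': array([-2.01156002,  0.36574242,  6.51804057]), 'ft_torque': array([-0.17704275,  0.24462283, -0.04335825]), 'grip_force': 61.32035851478577, 'finger_gap': 0.012461498180432245}
```

View pics/s2.png

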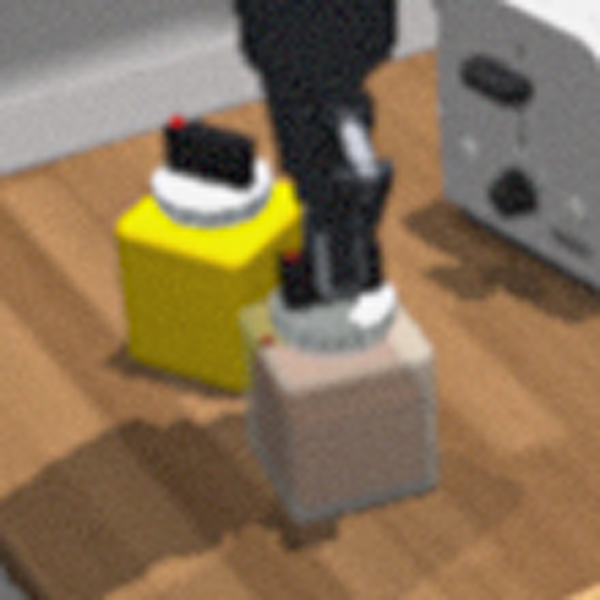

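The tool has turned 64°, more than the 1.1 rad maximum. The dot at (290,260) now faces the tick at (265,340). I'll add 8° of margin, then lift.

Call:
{"method": "move_arm", "body": {"targets": [[[0,0,0],[0,0,0.4],1],[[0,0,0],[0,0,0.8],1],[[0,0,0],[0,0,0.8],1]], "squeeze": 90}}

```text
clock: 4.53
tcp_pos: [0.4462, 0.2704, 0.1139]
orientation: [0.002, 0.137, 0.991, 0.001]
wrist_force: [-0.4, -0.3, 6.0]
finger_gap: 0.012
grip_force: 90.4
```

```bash
python3 - <<'E'
from h import *
s=env.get_state();print(s['ft_torque'],s['orientation'])
print(to([.47,-.012,.114+.07],74.3))
E
```

```text
[-0.21055468  0.11994609  0.00924232] [1.69635928e-03 1.36597314e-01 9.90625077e-01 5.02351463e-04]
(array([ -99.6, -265.3,  -70.2]), array([ 0.01,  0.02, -0.  ]))
```

Call:
{"method": "move_arm", "body": {"targets": [[[0,0,-15],[0,0,0],1],[[0,0,-30],[0,0,0],1],[[0,0,-50],[0,0,0],1],[[0,0,-70],[0,0,0],1],[[0,0,-70],[0,0,0],1]]}}

```text
clock: 5.15
tcp_pos: [0.4458, 0.2706, 0.1842]
orientation: [0.002, 0.137, 0.991, 0.001]
wrist_force: [-0.3, 0.5, -7.8]
finger_gap: 0.012
grip_force: 88.5
```

```bash
python3 - <<'E'
from h import *
s=env.get_state();print(s['ft_torque'],s['orientation'],s['wrist_force'])
print(to([.47,-.012,.114+.07],74.3))
E
```

```text
[ 0.01827113 -0.0811857   0.0238893 ] [1.50968894e-03 1.36692554e-01 9.90611963e-01 8.97120252e-04] [-0.29221183  0.5304845  -7.8465948 ]
(array([-9.980e+01, -2.655e+02, -1.000e-01]), array([ 0.01,  0.02, -0.  ]))
```

Lifted: the wrist carries about 0.8 kg. Now I'll carry it to the tray smoothly.

Call:
{"method": "move_arm", "body": {"targets": [[[-5,-13,0],[0,0,0],1],[[-14,-38,0],[0,0,0],1],[[-26,-68,0],[0,0,0],1],[[-38,-100,0],[0,0,0],1],[[-50,-132,0],[0,0,0],1]]}}

```text
clock: 5.78
tcp_pos: [0.4559, 0.1276, 0.1811]
orientation: [-0.001, 0.137, 0.991, -0.001]
wrist_force: [-0.2, -0.2, -7.4]
finger_gap: 0.012
grip_force: 88.6
```

Call:
{"method": "move_arm", "body": {"targets": [[[-12,-32,0],[0,0,0],1],[[-24,-64,0],[0,0,0],1],[[-36,-96,0],[0,0,0],1],[[-45,-120,0],[0,0,0],1],[[-50,-132,0],[0,0,0],1]]}}

```text
clock: 6.4
tcp_pos: [0.4684, -0.0127, 0.1814]
orientation: [-0.001, 0.138, 0.99, -0.0]
wrist_force: [0.6, 0.8, -7.3]
finger_gap: 0.0124
grip_force: 88.6
```

Call:
{"method": "move_arm", "body": {"targets": [[[0,0,0],[0,0,0],1],[[0,0,20],[0,0,0],1],[[0,0,40],[0,0,0],1],[[0,0,50],[0,0,0],1],[[0,0,54],[0,0,0],1]]}}

```text
clock: 7.02
tcp_pos: [0.4689, -0.0103, 0.1279]
orientation: [-0.001, 0.136, 0.991, 0.0]
wrist_force: [-0.1, 0.3, -7.0]
finger_gap: 0.0121
grip_force: 88.5
```

```bash
python3 - <<'E'
from h import *
p=env.read_camera("side")
cv2.imwrite("pics/s3.png",cv2.resize(p["pixels"][140:340,230:430,::-1],(600,600),interpolation=cv2.INTER_CUBIC))
s=env.get_state();print(s['tcp_pos'],s['wrist_force'])
E
```

```text
[ 0.4691073  -0.01048118  0.12781579] [-0.4223695  -0.53499067 -7.12264525]
```

View pics/s3.png

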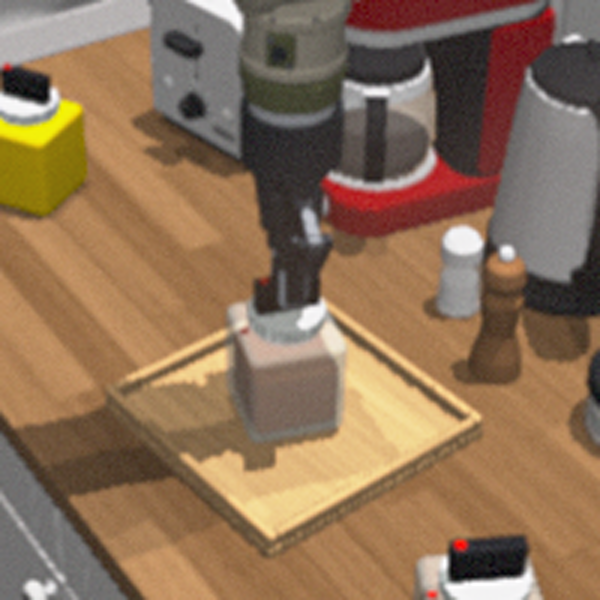

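The jar hangs upright over the tray centre, with its base at about (285,430), dot (262,283) and tick (243,330) in line. I'll lower it to the floor.

Call:
{"method": "move_arm", "body": {"targets": [[[0,0,2],[0,0,0],1],[[0,0,4],[0,0,0],1],[[0,0,5],[0,0,0],1],[[0,0,6],[0,0,0],1],[[0,0,6],[0,0,0],1]]}}

```text
clock: 7.7
tcp_pos: [0.4694, -0.0111, 0.1223]
orientation: [-0.0, 0.137, 0.991, 0.0]
wrist_force: [-0.2, 0.0, -7.7]
finger_gap: 0.0117
grip_force: 88.5
```

Call:
{"method": "move_arm", "body": {"targets": [[[0,0,1],[0,0,0],1],[[0,0,2],[0,0,0],1],[[0,0,2],[0,0,0],1]]}}

```text
clock: 8.07
tcp_pos: [0.4696, -0.0107, 0.122]
orientation: [0.001, 0.137, 0.991, 0.0]
wrist_force: [-5.0, 2.3, 7.7]
finger_gap: 0.012
grip_force: 90.7
```

It has touched the floor. I'll give a small clockwise nudge to keep the stop engaged, then release and retreat.

Call:
{"method": "move_arm", "body": {"targets": [[[0,0,-1],[0,0,0.4],1],[[0,0,-1],[0,0,0.8],1],[[0,0,-1],[0,0,0.8],0],[[0,0,-1],[0,0,0.8],0],[[0,0,-1],[0,0,0.8],0]]}}

```text
clock: 8.7
tcp_pos: [0.4698, -0.0111, 0.1218]
orientation: [0.001, 0.205, 0.979, 0.0]
wrist_force: [0.3, -0.3, 0.1]
finger_gap: 0.0429
grip_force: 0.0
```

Call:
{"method": "move_arm", "body": {"targets": [[[0,0,0],[0,0,0],0],[[0,0,-30],[0,0,0],0],[[0,0,-70],[0,0,0],0],[[0,0,-110],[0,0,0],0],[[0,0,-130],[0,0,0],0]]}}

```text
clock: 9.32
tcp_pos: [0.4703, -0.0112, 0.2538]
orientation: [0.002, 0.205, 0.979, 0.0]
wrist_force: [0.4, -0.2, -0.4]
finger_gap: 0.0428
grip_force: 0.0
```

Call:
{"method": "move_arm", "body": {"targets": [[[50,50,0],[0,0,0],0],[[80,100,0],[0,0,0],0],[[100,150,0],[0,0,0],0],[[100,200,0],[0,0,0],0],[[100,200,0],[0,0,0],0]]}}

```text
clock: 9.95
tcp_pos: [0.4589, 0.2151, 0.251]
orientation: [0.0, 0.203, 0.979, 0.0]
wrist_force: [-0.8, -1.2, -0.9]
finger_gap: 0.0425
grip_force: 0.0
```

```bash
python3 - <<'E'
from h import *
p=env.read_camera("top");q=env.read_camera("side")
for c in (p,q): print([(np.round(d["centre"],3).tolist(),round(d["confidence"],2)) for d in env.landmark_of("jar_a_grip",c)])
a=cv2.resize(p["pixels"][190:270,300:380,::-1],(400,400),interpolation=cv2.INTER_CUBIC)
b=cv2.resize(q["pixels"][180:380,270:470,::-1],(400,400),interpolation=cv2.INTER_CUBIC)
cv2.imwrite("pics/f.png",np.hstack([a,b]))
E
```

```text
[([0.472, -0.012, 0.136], 0.68)]
[([0.45, 0.403, 0.126], 0.79), ([0.469, -0.01, 0.131], 0.61)]
```

View pics/f.png

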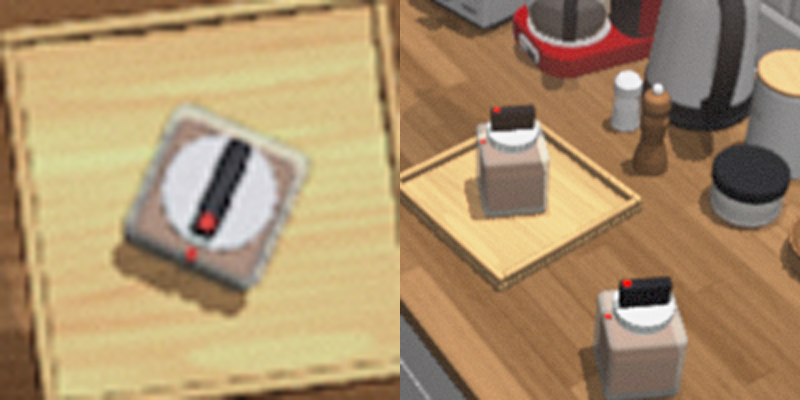

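The left half shows the jar in the tray with its dot (207,222) at its tick (192,255) and the bar square to the jar. The right half shows it upright and the other jar untouched at (640,340).

```bash
python3 -c "
from workcell import env
print(env.hand_in())"
```

```text
the job is handed in; nothing more can be done
None
```

I turned the loose jar's cap fully tight, stood the jar upright near the centre of the tray and let go; the shut jar and the yellow look-alike were not touched, and the job is handed in, though no verdict was returned.

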